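# Release and push out a dust extractor's filter cassette with a pin tool

## Robot

A 6-joint arm with a two-finger parallel gripper is mounted at the origin on a cart in front of the work surface, level with it; the furniture and walls round the work are solid. World frame = base frame: x ahead of the robot, y to its left, z up, the work surface at z = 0. Lengths are in m, angles in rad, forces in N, time in s.
With the tool pointing down it reaches from about 0.35 to 0.775 m from the base axis. Payload 7.3 kg.
Tool frame: the origin (TCP) lies at the centre of the arm's flange, where the gripper is bolted on; the fingertips stand 178 mm ahead of it and the grasp point (between the pads) lies 159 mm ahead of it; z points along the fingers, y is the line along which they close (so a half turn about z gives the same grasp; the last joint's range is limited). The gripper opens to 92 mm and grips with 3 to 60 N. Pads are 19 mm wide; open, the fingers measure 130 mm over their backs; the gripper's body (75 mm by 190 mm) begins 47 mm behind the grasp point.
Start: joints at [-1.342, 0.342, 1.524, -0, 1.275, -0.146], TCP at [0.192, -0.489, 0.405] pointing down, gripper open.
Joint ranges: [-2.53, 2.53], [-0.77, 2.02], [0.04, 2.7], [-1, 4.14], [0.28, 2.66], [-3.11, 3.11]. Speed limits (rad/s): [2.57, 2.57, 3.14, 3.14, 3.14, 3.14].

## Interface

Orientations are given as [roll, pitch, yaw] about the fixed x, y, z axes, in that order (R = Rz(yaw) Ry(pitch) Rx(roll)).
In Python, from cell import telemetry, vision, ticket gives the robot as it stands.
- The arm moves only by the shell command python3 -m crank 'ROWS' [FORCE]. ROWS is JSON, a list of rows, each a list of 5 numbers: the gripper command: -1 is shut, 1 is fully open, values between are in proportion, then the shift along the tool's x, y, z in mm, then the turn about the tool's z in rad. In form: [[fingers, dx, dy, dz, roll], ...]. A call has 1 to 12 rows; each row is the pose to reach, as a shift and turn from the pose commanded when the call began, along the tool's axes at that moment; what a row does not reach only later rows make up. A row lasts 1/12 s, in which the tool goes at most 41.7 mm and 7.16 degrees, less where a joint would pass 70% of its speed; a pose out of reach is approached as far as the arm can. A call with a gripper value outside its range is refused whole. The fingers move at their own pace and stop on an object; FORCE is the grip in N (left out, the last holds). Time passes only in rows, so rows that repeat a pose let the fingers close. It gives the time, the measured TCP pose, the force, the opening and the grip force at its end, in the units of the state.
- telemetry.observe(): the state, without advancing time (a new reading comes with each control period).
- vision.read_camera(name): name is "scene" or "side" or "wrist"; returns (picture, depth): 384x512x3 uint8, red, green, blue; 384x512 float32, m along the optical axis (not along the pixel's ray), 0 where there is no reading.
- vision.get_calibration(name): a dict with "camera_matrix" (3x3 intrinsics, pixels), "rvec" (rotation vector, rad) and "tvec" (3), from world to camera coordinates, as OpenCV has them. Camera axes: x right, y down, z forward; pixel columns grow to the right and rows downward; lengths in m; the calibration is good to about 2 mm. A picture is of the moment at which its call begins: read the wrist's pose just before it. get_calibration takes no time and is no camera call; for the wrist camera it gives the pose at the moment of the call.
- ticket.hand_in(): hands the job in; it is judged then, once.
The state is a dict: "time": time; "qpos": joint angles; "qvel": joint speeds; "joint_efforts": joint torques, N m; "tool_pos": TCP position; "tool_rot": TCP orientation; "contact_force": force on the tool from outside, world axes, zero at the start; "torque": the same for the moment, N m; "opening": finger opening in m; "grip_force": force on a finger pad.
Only numpy, scipy, OpenCV 4.12 (cv2) and the standard library are available. Lean on these libraries where they do the work, as an engineer would, in place of code of your own. Each camera call takes 0.05 s, during which the arm holds its last target. There are 200 camera calls.

## Task

Slide out the dust extractor's filter cassette: draw the pin tool from its wooden block by the shank, lay it on the bench, let go and take it again by the handle, because the release is recessed too deep for a hand that holds the shank. Put the pin into the square bore behind the slot in the extractor's front, hold the release button at its bottom pressed in, and with it held in push the cassette sideways along the slot, all the way out to its stop. Then lay the pin tool down flat on the bench top and let go of it, leaving the caliper and the pliers where they are.

Things in the scene. Friction and masses are not known exactly. Their poses are not given: they have to be found in the camera images.
- extractor: dust extractor, fixed grey box 100 (x) x 130 (y) x 96 mm high, round grille on its roof. Origin: centre of its underside; x points from its front face (x = -50 mm) to its back, y to its left side, where the aluminium filter cassette comes out; z up. Front slot: y = -19.5 to +49.5 mm, 20 mm high, centred 52 mm up, in a plate 6 mm thick; the cassette lies 1 mm behind it
- bore_mouth (a point): point on the axis of the cassette's square bore (14 x 14 mm, lined black), in the plane of the extractor's front face, 52 mm above the bench; moves with the cassette; at the start 10 mm to the -y side of the extractor's middle. Axes as the extractor's: the bore runs along +x from 7 mm to 64 mm behind this point, where the flat face of the release button fills it
- release (a joint): release button at the bottom of the bore, travel in m along the extractor's +x: 0 out, 0.008 fully in; spring 2.4 N at first, 4.8 N fully in; it frees the cassette from about 0.004 in, and springs back into the next of several catches, 18.5 mm apart, when let go
- cassette (a joint): slide of the filter cassette in m along the extractor's +y (to the robot's left): 0 home and locked, 0.050 at the stop fully out; friction about 1 N; it locks there by itself when the button is let go
- block_mouth (a point): centre of the mouth of the blind bore (32 x 32 mm, 78 mm deep) in the fixed wooden tool block, 40 mm above the bench. The block is 56 mm wide, 66 mm high and 85 mm long and lies on the robot's side of this point; x points out of the bore
- pin_tool: pin tool, 90 g, 155 mm long: dark wooden handle 75 mm long, 28 mm square, then a steel shank 10 mm square, 80 mm long, ending in a 7 mm tip. Origin: on the tool's axis in the middle of the shank, 80 mm ahead of the handle's centre; x along the tool to the tip, z up. At the start it lies level in the block, handle in the bore, axis 38 mm above the bench (14 mm when laid on it). Mass centre in the handle
- tool_tip (a point): end of the pin tool's tip, on its axis, 37.5 mm ahead of the tool's origin and 117.5 mm ahead of the handle's centre; axes as the pin tool's
- flex_shaft: fixed stand of a hanging motor, left of the bench, a solid obstacle for the arm: an upright pole of 14 mm, from its foot (105 mm wide, 64 mm high) to over 1 m high, near x = 0.535, y = 0.155 m; origin: centre of its foot
- lamp_nose (a point): left end of the fixed bench lamp's grey head, a solid obstacle that reaches from this point to the right (-y), 135 mm deep (x = 0.37 to 0.50 m) and 0.11 to 0.23 m above the bench
- left_ledge (a point): top of the wooden ledge that runs along the left edge of the bench (from about y = -0.01 to 0.05 m, up to 40 mm high): no place to lay the tool, nor for a finger below that height
- caliper: bystander: steel vernier caliper, 44 x 145 x 5 mm, lying loose on the bench; origin: centre of its underside
- yellow_pliers: bystander: pliers with yellow handles, 129 x 56 x 10 mm, lying loose on the cabinet left of the bench; origin: centre of its underside

How it is judged:
By the outcome, as a careful person would: the job done as asked, in the order asked, and still so for the second after the job is handed in, with the robot touching nothing.
It also fails if it takes over 61 s, if anything falls off the work surface, if the arm or the gripper's body presses on something with over 40 N, if the wrist force passes 120 N, or if a joint passes its speed limit or range.

## Working session

There is one attempt and no reset: what is moved stays moved. The work goes in short steps, Python scripts to look and compute and a shell command to move; the robot and the scene stay as the last step left them, time stands still between calls to the robot, and variables do not carry over. Pictures are saved under pics/ and viewed, at most 12 in all, crops included, and the job is handed in when it is done.

```bash
ls; mkdir -p pics
cat > h.py <<'E'
import numpy as np, cv2
from cell import telemetry, vision, ticket
def cal(n):
    c=vision.get_calibration(n); K=np.array(c["camera_matrix"]); R=cv2.Rodrigues(np.array(c["rvec"]))[0]; return K,R,np.array(c["tvec"]).ravel()
def cloud(n):
    K,R,t=cal(n); p,d=vision.read_camera(n)
    v,u=np.mgrid[:384,:512]
    P=np.stack([(u-K[0,2])/K[0,0]*d,(v-K[1,2])/K[1,1]*d,d],-1)
    W=(P-t)@R; W[d==0]=np.nan
    return p,W
def save(p,f): cv2.imwrite("pics/"+f,p[:,:,::-1])
E
python3 - <<'E'
from h import *
for n in("scene","side"):
    p,W=cloud(n); np.savez(n+".npz",p=p,W=W); save(p,n+"0.png")
    K,R,t=cal(n); print(n,-R.T@t,R[2])
print(telemetry.observe())
E
```

```text
pics
scene [0.81023537 0.88144407 0.61892532] [-0.26394844 -0.84616016 -0.46297323]
side [0.08799476 0.6618899  0.68139344] [ 0.45884302 -0.67401064 -0.57894105]
{'time': 0.1, 'qpos': array([-1.34201170e+00,  3.42690043e-01,  1.52490271e+00, -2.27063842e-06,
        1.27542124e+00, -1.46001303e-01]), 'qvel': array([-1.66834536e-05, -9.11263798e-04, -3.88973754e-04,  9.65158201e-04,
        7.53503861e-04,  4.44005638e-04]), 'joint_efforts': array([ 1.39230200e-03, -4.32006133e+01, -2.44694495e+01,  7.19041144e-02,
        5.25509776e-02, -4.88398518e-05]), 'tool_pos': array([ 0.19218285, -0.48844064,  0.40410164]), 'tool_rot': array([-3.14018612e+00, -2.04632287e-04,  3.74786446e-01]), 'contact_force': array([0.52782181, 0.09707694, 0.65451774]), 'torque': array([-0.01969971,  0.01207226,  0.02506811]), 'grip_force': 0.0, 'opening': 0.09171252841818607}
```

View pics/scene0.png

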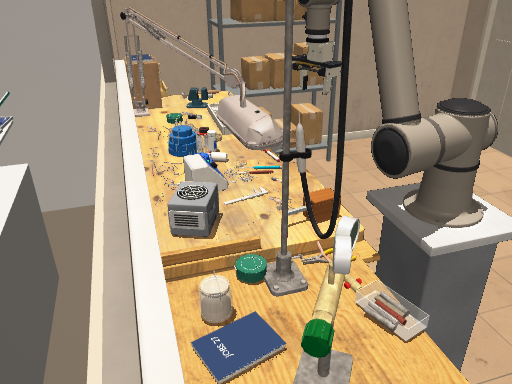

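View pics/side0.png

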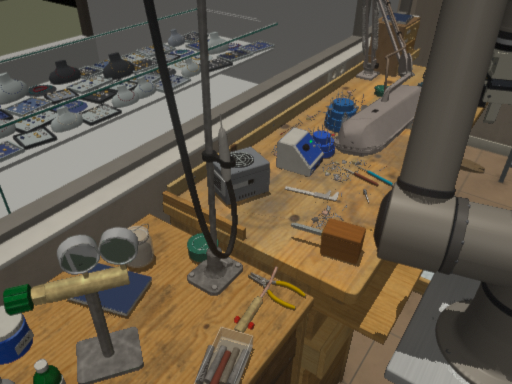

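The scene view shows the extractor at (193,208), the block at (321,200), the shank at (295,210) and the caliper at (246,197). In the side view the extractor is at (240,175), the block at (343,240), the shank at (306,230) and the caliper at (312,193). Next I'll fit their poses.

Run:
```python
from h import *
def rect(P,name):
    r=cv2.minAreaRect((P[:,:2]*1000).astype(np.float32)); print(name,len(P),np.round(r[0],1),np.round(r[1],1),round(r[2],2),"z",np.round(np.percentile(P[:,2],[1,50,99])*1000,1))
for n,boxes in (("scene",dict(ext=(160,220,175,240),blk=(300,340,185,215),sh=(284,308,203,218),cal=(222,270,185,208))),("side",dict(ext=(205,275,145,205),blk=(318,368,215,268),sh=(288,324,220,240),cal=(282,342,183,206)))):
    f=np.load(n+".npz");W=f["W"];p=f["p"].astype(int)
    for k,(a,b,c,d) in boxes.items():
        Q=W[c:d,a:b].reshape(-1,3);C=p[c:d,a:b].reshape(-1,3)
        ok=np.isfinite(Q[:,0]);Q=Q[ok];C=C[ok]
        z=Q[:,2]
        lo,hi={'ext':(.088,.104),'blk':(.061,.071),'sh':(.025,.055),'cal':(.003,.012)}[k]
        s=(z>lo)&(z<hi)
        if k=='sh': s&=(C[:,0]-C[:,2]<40)
        if k=='cal': s&=(C[:,0]-C[:,2]<30)
        if s.sum()>5: rect(Q[s],n+" "+k)
    # lamp nose, ledge heights
    print("bench",np.nanmedian(W[(W[...,0]>.4)&(W[...,0]<.5)&(W[...,1]>-.35)&(W[...,1]<-.1)&(W[...,2]<.01)],0))
    L=W.reshape(-1,3);L=L[(L[:,2]>.1)&(L[:,2]<.24)&(L[:,0]>.36)&(L[:,0]<.51)&(L[:,1]<-.3)&(L[:,1]>-.8)]
    if len(L): print("lamp",np.percentile(L[:,1],[0,2,50,98,100]),L[:,0].min(),L[:,0].max())
    img=cv2.resize(f["p"][140:270,(150 if n=="scene" else 200):(350 if n=="scene" else 400)],None,fx=4,fy=4,interpolation=cv2.INTER_CUBIC);save(img,n+"crop.png")
```

```text
scene ext 1028 [ 681.2 -123.9] [132.  100.9] 65.85 z [ 88.5  96.9 101.3]
scene blk 293 [346.1 -63.2] [83.4 63.6] 6.62 z [61.8 66.2 68.8]
scene sh 88 [421.6 -47.2] [62.9 14.2] 14.8 z [32.2 41.5 45.4]
scene cal 135 [ 521.3 -255.7] [143.1  88.2] 10.94 z [ 3.2  5.3 11.2]
bench [ 0.45804488 -0.22603104  0.00065339]
lamp [-0.7090299  -0.68132565 -0.4623114  -0.30300487 -0.30003577] 0.36878348638748576 0.5008216533526901
side ext 722 [ 678.  -125.6] [131.9 101.5] 66.32 z [ 88.7  95.6 100.2]
side blk 665 [344.6 -64.6] [85.  60.1] 10.55 z [61.4 65.3 67.9]
side sh 165 [428.4 -48.3] [75.6 14.8] 8.29 z [34.  41.4 44.7]
side cal 156 [ 507.8 -228.2] [152.1  37.3] 22.77 z [3.1 4.4 7.9]
bench [ 4.53302738e-01 -2.23000158e-01 -3.87029491e-04]
lamp [-0.71715708 -0.66865994 -0.44877755 -0.30375895 -0.30001497] 0.36489517178582326 0.4928544773235413
```

View pics/sidecrop.png

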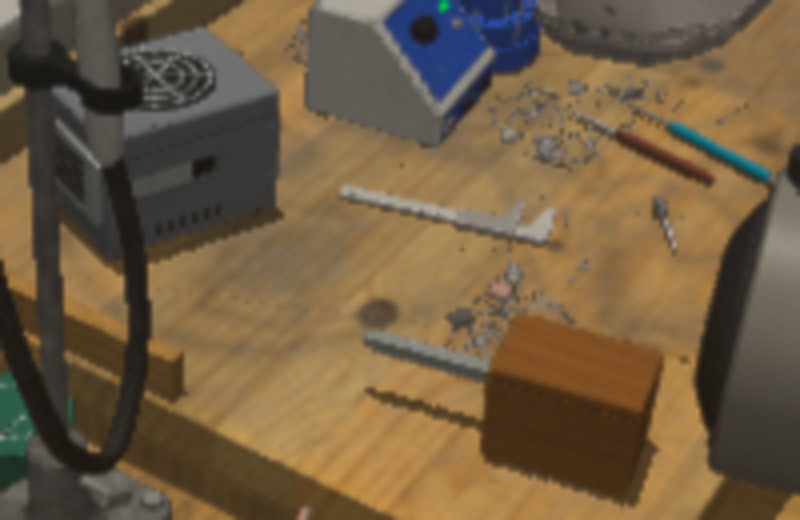

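The side crop shows the bore as a dark square in the slot at crop (203,165). The shank runs from crop (368,335) to (490,370), and the caliper from (342,190) to (555,240). I'll refine the yaws, caliper ends, lamp nose and hose, then move.

```bash
cat >> h.py <<'E'
from scipy.spatial.transform import Rotation as Ro
def rel(p,yaw,grasp=True):
    "rows numbers to bring the grasp point to p with tool down, tool x at yaw"
    s=telemetry.observe(); R=Ro.from_euler('xyz',s["tool_rot"]).as_matrix()
    g=s["tool_pos"]+R[:,2]*.159
    d=R.T@(np.array(p)-g)*1000
    y0=np.arctan2(R[1,0],R[0,0]); 
    print("grasp",np.round(g*1000,1),"yaw",round(y0,3),"tilt",np.round(R[:2,2],4),"-> d",np.round(d,1),"roll",round(y0-yaw,3),"F",np.round(s["contact_force"],1),"open",round(s["opening"]*1000,1),"grip",round(s["grip_force"],1),"t",round(s["time"],2))
E
python3 - <<'E'
from h import *
for n in("scene","side"):
    f=np.load(n+".npz");W=f["W"].reshape(-1,3);C=f["p"].reshape(-1,3).astype(int)
    L=W[(W[:,2]>.11)&(W[:,2]<.23)&(W[:,0]>.36)&(W[:,0]<.51)&(W[:,1]<0)]
    print(n,"lampish y",np.round(np.percentile(L[:,1],[90,98,99.5,100]),3))
    H=W[(W[:,2]>.03)&(W[:,2]<.6)&(W[:,0]>.3)&(W[:,0]<.7)&(W[:,1]<.17)&(W[:,1]>-.0)]
    for z in(.05,.1,.2,.3,.4,.5):
        h=H[abs(H[:,2]-z)<.02]
        if len(h): print(z,len(h),np.round(h.min(0),3),np.round(h.max(0),3))
    # shank line
    S=W[(W[:,2]>.030)&(W[:,2]<.05)&(W[:,0]>.398)&(W[:,0]<.475)&(W[:,1]>-.08)&(W[:,1]<-.02)]
    v=cv2.fitLine(S[:,:2].astype(np.float32),cv2.DIST_HUBER,0,.001,.001).ravel();print("shank",len(S),v,np.degrees(np.arctan2(v[1],v[0])),S.min(0),S.max(0),np.percentile(S[:,2],[50,90]))
    B=W[(W[:,2]>.06)&(W[:,2]<.072)&(W[:,0]>.28)&(W[:,0]<.41)&(W[:,1]>-.12)&(W[:,1]<0)]
    print("blk",cv2.minAreaRect((B[:,:2]*1000).astype(np.float32)))
f=np.load("side.npz");W=f["W"]
for u,v in((286,188),(337,200),(338,193),(325,196)): print(np.round(W[v,u],3))
E
```

```text
scene lampish y [-0.259 -0.253 -0.252 -0.249]
0.05 413 [0.496 0.023 0.03 ] [0.699 0.17  0.07 ]
0.1 97 [0.528 0.154 0.08 ] [0.542 0.164 0.119]
0.2 215 [0.479 0.148 0.18 ] [0.542 0.165 0.22 ]
0.3 456 [0.483 0.143 0.28 ] [0.549 0.17  0.32 ]
0.4 154 [0.53  0.152 0.38 ] [0.542 0.166 0.42 ]
0.5 193 [0.528 0.154 0.48 ] [0.543 0.165 0.52 ]
shank 92 [ 0.980932    0.19435124  0.42591777 -0.04493599] 11.206826 [ 0.39869266 -0.06005902  0.03278747] [ 0.45168803 -0.0359562   0.04540893] [0.04164522 0.04411875]
blk ((346.41436767578125, -63.918922424316406), (86.3497314453125, 61.467594146728516), 9.790372848510742)
side lampish y [-0.26  -0.255 -0.253 -0.252]
0.05 233 [0.492 0.024 0.03 ] [0.678 0.17  0.065]
0.1 69 [0.527 0.151 0.08 ] [0.537 0.163 0.12 ]
0.2 238 [0.477 0.144 0.18 ] [0.538 0.163 0.22 ]
0.3 547 [0.481 0.137 0.28 ] [0.546 0.169 0.32 ]
0.4 189 [0.526 0.149 0.38 ] [0.54  0.164 0.42 ]
0.5 241 [0.526 0.15  0.481] [0.539 0.163 0.52 ]
shank 162 [ 0.98243546  0.18660265  0.42397073 -0.04594928] 10.754584 [ 0.39837755 -0.05765095  0.0325522 ] [ 0.46565992 -0.03674061  0.04535191] [0.0407567  0.04333807]
blk ((344.59759521484375, -64.57156372070312), (84.99568939208984, 60.1011848449707), 10.548269271850586)
[ 0.578 -0.205  0.004]
[ 0.442 -0.245 -0.002]
[ 0.451 -0.268  0.004]
[ 0.472 -0.233  0.005]
```

Run:
```python
from h import *
rel((.425,-.0475,.15),.188); rel((.30,-.22,.30),.28)
```

```text
grasp [ 192.1 -488.2  245.1] yaw 0.375 tilt [-0.0003  0.0014] -> d [ 378.  -324.7   95.6] roll 0.187 F [0.5 0.1 0.7] open 91.7 grip 0.0 t 0.1
grasp [ 192.1 -488.2  245.1] yaw 0.375 tilt [-0.0003  0.0014] -> d [ 198.6 -210.2  -54.6] roll 0.095 F [0.5 0.1 0.7] open 91.7 grip 0.0 t 0.1
```

```bash
python3 -m crank '[[0.3,60,-65,-50,0.03],[0.3,60,-65,-50,0.03],[0.3,130,-138,-55,0.06],[0.3,130,-138,-55,0.06],[0.3,199,-210,-55,0.095],[0.3,199,-210,-55,0.095],[0.3,199,-210,-55,0.095],[0.3,378,-325,0,0.187],[0.3,378,-325,0,0.187],[0.3,378,-325,0,0.187],[0.3,378,-325,0,0.187],[0.3,378,-325,0,0.187]]'
python3 - <<'E'
from h import *
rel((.425,-.0475,.10),.188)
E
```

```text
time: 1.1
tool_pos: [0.4124, -0.0643, 0.4099]
tool_rot: [3.141, -0.0, 0.188]
contact_force: [0.0, -0.9, -1.1]
opening: 0.0593
grip_force: 0.0
grasp [412.4 -64.3 250.9] yaw 0.188 tilt [ 0.0002 -0.0002] -> d [ 15.4 -14.2 150.9] roll -0.0 F [ 0.  -0.9 -1.1] open 59.3 grip 0.0 t 1.1
```

```bash
python3 -m crank '[[0.2,15,-14,40,0],[0.2,15,-14,80,0],[0.2,15,-14,100,0],[0.2,15,-14,120,0],[0.2,15,-14,120,0],[0.2,15,-14,120,0]]'
python3 - <<'E'
from h import *
p,W=cloud("wrist");save(p,"w1.png");np.savez("w1.npz",p=p,W=W)
rel((.425,-.0475,.047),.188)
S=W[(W[...,2]>.036)&(W[...,2]<.05)&(W[...,0]>.395)&(W[...,0]<.475)&(W[...,1]>-.08)&(W[...,1]<-.01)]
print(len(S));r=cv2.minAreaRect((S[:,:2]*1000).astype(np.float32));print(r,np.median(S,0))
E
```

```text
time: 1.6
tool_pos: [0.4239, -0.0497, 0.2899]
tool_rot: [-3.14, 0.002, 0.188]
contact_force: [0.4, -0.4, 0.3]
opening: 0.0549
grip_force: 0.0
grasp [424.3 -50.  131.9] yaw 0.188 tilt [ 0.0001 -0.0001] -> d [ 1.1 -2.3 84.9] roll -0.0 F [ 0.7 -0.5  0.4] open 55.0 grip 0.0 t 1.65
1441
((429.6317138671875, -47.82917785644531), (75.41024017333984, 14.041123390197754), 15.175222396850586) [ 0.43279879 -0.04745376  0.04387156]
```

View pics/w1.png

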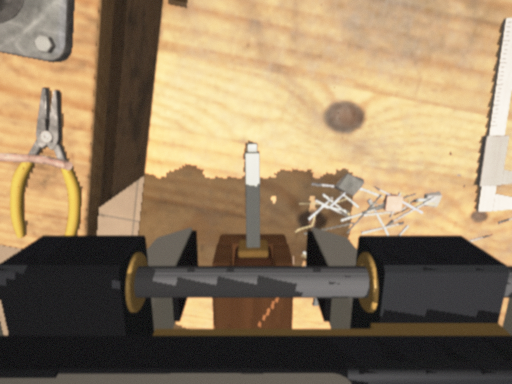

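The wrist view shows the shank at column 252, between the fingers and parallel to the image vertical. Its tip is at (252,145) and it leaves the block at (253,247). I'll descend and grip.

```bash
python3 -m crank '[[0.2,4,-2.5,40,0],[0.2,4,-2.5,70,0],[0.2,4,-2.5,86,0],[0.2,4,-2.5,86,0],[-1,4,-2.5,86,0],[-1,4,-2.5,86,0],[-1,4,-2.5,86,0],[-1,4,-2.5,86,0],[-1,4,-2.5,86,0]]' 40
python3 - <<'E'
from h import *
rel((.514,-.033,.048),.188)
E
```

```text
time: 2.4
tool_pos: [0.4278, -0.0467, 0.2053]
tool_rot: [3.141, -0.002, 0.188]
contact_force: [-0.6, 0.1, 0.1]
opening: 0.0262
grip_force: 0.0
grasp [428.1 -46.8  46.3] yaw 0.188 tilt [ 0.0021 -0.0007] -> d [87.   2.5 -1.5] roll -0.0 F [-0.6  0.1  0.1] open 26.2 grip 0.0 t 2.4
```

```bash
python3 -m crank '[[-1,0,0,0,0],[-1,0,0,0,0],[-1,0,0,0,0],[-1,0,0,-1.5,0],[-1,0,0,-1.5,0],[-1,15,0,-1.5,0],[-1,35,0,-1.5,0],[-1,60,0,-1.5,0],[-1,85,0,-1.5,0],[-1,98,0,-1.5,0],[-1,98,0,-1.5,0],[-1,98,0,-1.5,0]]' 40
python3 - <<'E'
from h import *
p,W=cloud("wrist");save(p,"w2.png")
p,W=cloud("side");save(cv2.resize(p[140:280,220:400],None,fx=4,fy=4),"s2.png");np.savez("s2.npz",p=p,W=W)
rel((.555,-.12,.07),-.40)
E
```

```text
time: 3.4
tool_pos: [0.5235, -0.0281, 0.2053]
tool_rot: [-3.141, 0.001, 0.188]
contact_force: [-0.3, 0.7, -1.2]
opening: 0.0093
grip_force: 39.9
grasp [522.2 -28.2  46.4] yaw 0.188 tilt [-0.0022  0.0003] -> d [ 15.   96.3 -23.7] roll 0.588 F [-0.3 -0.  -0.6] open 9.4 grip 39.9 t 3.5
```

View pics/s2.png

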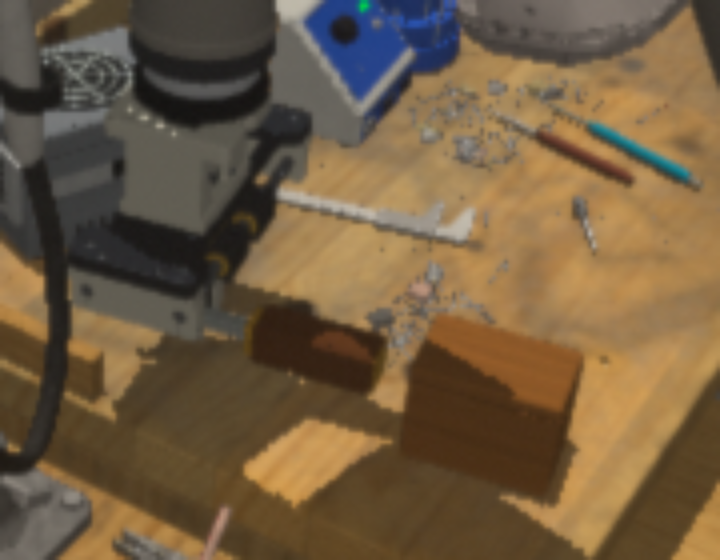

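The handle is clear of the block (crop (310,350)), level and firmly held. I'll turn it to the extractor's heading and lay it down.

```bash
python3 -m crank '[[-1,5,20,-24,0.1],[-1,8,40,-24,0.2],[-1,10,60,-24,0.32],[-1,12,80,-24,0.44],[-1,15,96,-24,0.55],[-1,15,96,-24,0.588],[-1,15,96,-24,0.588],[-1,15,96,0,0.588],[-1,15,96,14,0.588],[-1,15,96,20,0.588],[-1,15,96,22,0.588],[-1,15,96,22,0.588]]' 40
python3 - <<'E'
from h import *
rel((.555,-.12,.022),-.40)
E
```

```text
time: 4.5
tool_pos: [0.5561, -0.1195, 0.1837]
tool_rot: [3.141, 0.001, -0.399]
contact_force: [-0.6, 1.2, -0.1]
opening: 0.0095
grip_force: 39.9
grasp [ 555.9 -119.5   24.7] yaw -0.399 tilt [-0.0009  0.0003] -> d [-0.6  0.8  2.7] roll 0.001 F [-0.6  1.2 -0.1] open 9.5 grip 39.9 t 4.5
```

Lower until contact, release gently and rise.

```bash
python3 -m crank '[[-1,0,0,1,0],[-1,0,0,2,0],[-1,0,0,2.5,0],[-1,0,0,2.5,0],[-0.5,0,0,2.5,0],[-0.3,0,0,2.5,0],[-0.2,0,0,2.5,0],[-0.2,0,0,2.5,0],[-0.1,0,0,-30,0],[-0.1,0,0,-70,0],[-0.1,0,0,-90,0],[0.2,0,0,-90,0]]' 40
python3 - <<'E'
from h import *
rel((.485,-.09,.12),-.40)
E
```

```text
time: 5.5
tool_pos: [0.5577, -0.1202, 0.279]
tool_rot: [-3.141, -0.01, -0.4]
contact_force: [0.5, 0.4, 0.2]
opening: 0.0443
grip_force: 0.0
grasp [ 559.2 -120.8  120. ] yaw -0.4 tilt [ 0.009  -0.0033] -> d [-80.3   0.6  -0.8] roll -0.0 F [0.5 0.4 0.2] open 44.3 grip 0.0 t 5.5
```

```bash
python3 -m crank '[[0.2,-40,0,-30,0],[0.2,-80,0,-60,0],[0.2,-120,0,-80,0],[0.2,-130,0,-80,0],[0.2,-130,0,-80,0],[0.2,-130,0,-80,0]]'
python3 - <<'E'
from h import *
p,W=cloud("wrist");save(p,"w3.png");np.savez("w3.npz",p=p,W=W)
def fit(lo,hi,c,r,n):
    m=(W[...,2]>lo)&(W[...,2]<hi)&(np.hypot(W[...,0]-c[0],W[...,1]-c[1])<r); S=W[m]
    b=cv2.minAreaRect((S[:,:2]*1000).astype(np.float32)); print(n,len(S),b,np.median(S[:,2]))
fit(.022,.036,(.487,-.09),.07,"handle"); fit(.012,.0215,(.57,-.127),.045,"shank")
rel((.485,-.09,.022),-.40)
E
```

```text
time: 6.0
tool_pos: [0.4359, -0.0687, 0.3542]
tool_rot: [-3.142, -0.001, -0.4]
contact_force: [1.0, -0.2, 0.1]
opening: 0.0552
grip_force: 0.0
handle 2823 ((498.4229431152344, -94.79960632324219), (27.740001678466797, 105.91459655761719), 67.88296508789062) 0.02903708581714249
shank 715 ((553.1590576171875, -117.06156921386719), (9.463650703430176, 50.18841552734375), 67.36038208007812) 0.020216763969234452
grasp [436.9 -69.2 194.8] yaw -0.4 tilt [ 0.001  -0.0004] -> d [ 52.2   0.4 172.9] roll -0.0 F [ 0.9  0.3 -0.2] open 55.0 grip 0.0 t 6.05
```

View pics/w3.png

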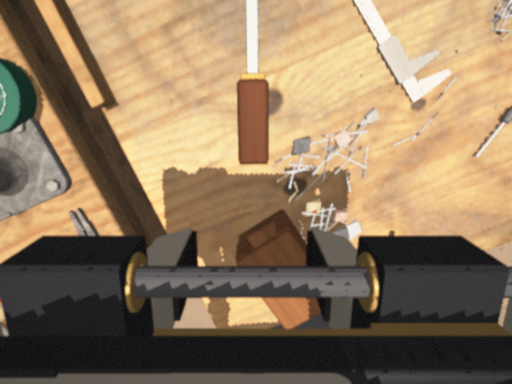

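The tool lies on the bench, with the handle spanning rows 77–163 at columns 239–269. Next I'll get the handle ends.

Run:
```python
from h import *
f=np.load("w3.npz");W=f["W"]
for v in(70,74,78,82,100,120,140,155,160,163,166): print(v,np.round(W[v,236:274:6]*1000,0)[3], np.round(np.nanmean(W[v,[242,246,250,254,258,262,265]],0)*1000,1))
m=(W[...,2]>.024)&(W[...,2]<.036)&(abs(W[...,0]-.487)<.04)&(abs(W[...,1]+.09)<.04);S=W[m]
u=np.array([np.cos(.391),-np.sin(.391)]);a=S[:,:2]@u;c=S[:,:2]@np.array([-u[1],u[0]])
print(np.percentile(a,[0,1,99,100]),np.percentile(c,[1,50,99]))
lo,hi=np.percentile(a,[.5,99.5]); cc=(np.percentile(c,1)+np.percentile(c,99))/2
for q in(lo,lo+.0375): print(q*u+cc*np.array([-u[1],u[0]]))
```

```text
70 [ 525. -107.   20.] [ 525.7 -107.8    6.3]
74 [ 521. -106.   27.] [ 521.3 -106.6   22.1]
78 [ 518. -105.   25.] [ 518.5 -104.8   22.4]
82 [ 515. -103.   29.] [ 515.2 -103.3   28.8]
100 [501. -98.  29.] [501.4 -97.5  29.1]
120 [486. -91.  29.] [485.8 -90.9  29.7]
140 [469. -84.  29.] [469.6 -84.1  29.2]
155 [457. -79.  30.] [457.6 -77.7  29.2]
160 [453. -77.  30.] [452.9 -77.1  29.3]
163 [450. -76.  29.] [450.  -75.9  27.8]
166 [442. -73.   0.] [442.6 -73.    0.9]
[0.44397416 0.44502436 0.52240013 0.52334322] [0.08842151 0.10204726 0.11574766]
[ 0.44965325 -0.07494002]
[ 0.48432306 -0.08923176]
```

Run:
```python
from h import *
rel((.4735,-.085,.022),-.391)
```

```text
grasp [436.9 -69.2 194.8] yaw -0.4 tilt [ 0.001  -0.0004] -> d [ 39.6   0.3 172.9] roll -0.009 F [ 0.9  0.3 -0.2] open 55.0 grip 0.0 t 6.05
```

```bash
python3 -m crank '[[0.2,40,0.3,40,-0.009],[0.2,40,0.3,80,-0.009],[0.2,40,0.3,120,-0.009],[0.2,40,0.3,150,-0.009],[0.2,40,0.3,165,-0.009],[0.2,40,0.3,172,-0.009],[0.2,40,0.3,172,-0.009],[-1,40,0.3,172,-0.009],[-1,40,0.3,172,-0.009],[-1,40,0.3,172,-0.009],[-1,40,0.3,172,-0.009],[-1,40,0.3,172,-0.009]]' 50
python3 -m crank '[[-1,0,0,0,0],[-1,0,0,0,0],[-1,0,0,-15,0],[-1,0,0,-37,0],[-1,0,0,-37,0],[-1,0,0,-37,0]]' 50
python3 - <<'E'
from h import *
p,W=cloud("wrist");save(p,"w4.png");np.savez("w4.npz",p=p,W=W)
p,W=cloud("side");np.savez("s4.npz",p=p,W=W);save(cv2.resize(p[120:240,190:370],None,fx=4,fy=4),"s4.png")
rel((.4735,-.085,.06),-.391)
E
```

```text
time: 7.05
tool_pos: [0.4736, -0.0851, 0.1821]
tool_rot: [3.142, -0.001, -0.391]
contact_force: [0.7, -0.2, -0.1]
opening: 0.0276
grip_force: 50.0
time: 7.55
tool_pos: [0.4736, -0.0851, 0.2195]
tool_rot: [-3.142, -0.002, -0.391]
contact_force: [0.1, 0.0, -0.4]
opening: 0.0278
grip_force: 50.0
grasp [472.9 -84.9  59.3] yaw -0.391 tilt [-0.0008  0.0002] -> d [ 0.6 -0.1 -0.7] roll -0.0 F [ 0.2  0.1 -0.4] open 27.8 grip 50.0 t 7.65
```

View pics/w4.png

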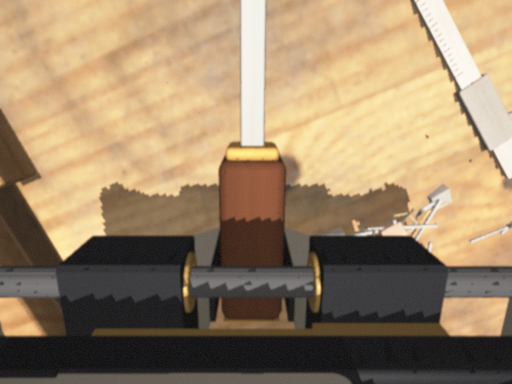

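The handle is gripped between the pads and the shank is straight ahead (column 252). Next I'll measure the tool in the hand and the bore from the side cloud.

Run:
```python
from h import *
f=np.load("w4.npz");W=f["W"]
S=W[0:140,240:266].reshape(-1,3);S=S[(S[:,2]>.045)&(S[:,2]<.07)]
v=cv2.fitLine(S.astype(np.float32),cv2.DIST_HUBER,0,.001,.001).ravel();print("shank w",len(S),v,"yaw",np.arctan2(v[1],v[0]),"slope",v[2]/np.hypot(v[0],v[1]))
H=W[165:215,225:280].reshape(-1,3);H=H[(H[:,2]>.05)&(H[:,2]<.08)];print("handle top z",np.median(H[:,2]))
f=np.load("s4.npz");W=f["W"];S=W.reshape(-1,3)
c0=np.array([.4735,-.085]);u=np.array([np.cos(.391),-np.sin(.391)]);n=np.array([-u[1],u[0]])
a=(S[:,:2]-c0)@u;c=(S[:,:2]-c0)@n
m=(a>.06)&(a<.15)&(abs(c)<.012)&(S[:,2]>.035)&(S[:,2]<.07);print("side shank",m.sum(),"tip a",np.percentile(a[m],[95,99,100]),"z",np.percentile(S[m][:,2],[5,50,95]),"c",np.median(c[m]))
for n0 in("side","scene"):
    f=np.load(n0+".npz");W=f["W"];p=f["p"].astype(int)
    th=-.417;ex=np.array([np.cos(th),np.sin(th)]);ey=np.array([-ex[1],ex[0]]);C=np.array([.680,-.125])
    A=(W[...,:2]-C)@ex;B=(W[...,:2]-C)@ey;Z=W[...,2]
    m=(abs(A+.05)<.006)&(abs(B)<.06)&(Z>.008)&(Z<.088)&~((Z>.035)&(Z<.068)&(B>-.03)&(B<.055))
    if m.sum()>20:
        Q=W[m];k=cv2.fitLine(Q[:,:2].astype(np.float32),cv2.DIST_HUBER,0,.001,.001).ravel()
        yaw=np.arctan2(k[1],k[0])%np.pi-np.pi/2;print(n0,"front",m.sum(),k[2:],"xyaw",yaw,"A",np.median(A[m]))
    m=(abs(A)<.08)&(abs(B)<.09)&(Z>.088)&(Z<.102)
    r=cv2.minAreaRect((W[m][:,:2]*1000).astype(np.float32));print("roof",r)
    # dark bore pixels
    if n0=="side":
        sub=p[172:190,240:262].sum(-1);print((sub//10))
        K,R,t=cal("side")
        print("W around",np.round(W[181,240:262]*1000)[:,:])
```

```text
shank w 3510 [ 0.9262902  -0.37680587  0.00195337  0.55137354 -0.11649976  0.05782196] yaw -0.38634637 slope 0.0019533741
handle top z 0.06684937789553311Traceback (most recent call last):
  File "<stdin>", line 9, in <module>
    return _quantile_unchecked(
        a, q, axis, out, overwrite_input, method, keepdims, weights)
    return _ureduce(a,
                    func=_quantile_ureduce_func,
    ...<5 lines>...
                    overwrite_input=overwrite_input,
                    method=method)
    r = func(a, **kwargs)
    result = _quantile(arr,
                       quantiles=q,
    ...<2 lines>...
                       out=out,
                       weights=wgt)
    slices_having_nans = np.isnan(arr[-1, ...])
                                  ~~~^^^^^^^^^
IndexError: index -1 is out of bounds for axis 0 with size 0
```

Run:
```python
from h import *
for n0 in("side","scene"):
    f=np.load(n0+".npz");W=f["W"];p=f["p"].astype(int)
    th=-.417;ex=np.array([np.cos(th),np.sin(th)]);ey=np.array([-ex[1],ex[0]]);C=np.array([.680,-.125])
    A=(W[...,:2]-C)@ex;B=(W[...,:2]-C)@ey;Z=W[...,2]
    m=(abs(A+.05)<.006)&(abs(B)<.06)&(Z>.008)&(Z<.088)&~((Z>.035)&(Z<.068)&(B>-.03)&(B<.055))
    if m.sum()>20:
        Q=W[m];k=cv2.fitLine(Q[:,:2].astype(np.float32),cv2.DIST_HUBER,0,.001,.001).ravel()
        yaw=np.arctan2(k[1],k[0])%np.pi-np.pi/2;print(n0,"front",m.sum(),k[2:],"xyaw",yaw,"A",np.median(A[m]))
    m=(abs(A)<.08)&(abs(B)<.09)&(Z>.088)&(Z<.102)
    r=cv2.minAreaRect((W[m][:,:2]*1000).astype(np.float32));print("roof",r)
    if n0=="side":
        print("A range",np.nanmin(np.where(abs(B)<.06,A,9)))
        g=p.sum(-1);m=(abs(A+.04)<.07)&(abs(B+.01)<.02)&(Z>.035)&(Z<.07)&(g<120)
        v,u=np.where(m);print("dark",m.sum(),u.min(),u.max(),v.min(),v.max(),"AB Z",np.median(A[m]),B[m].min(),B[m].max(),Z[m].min(),Z[m].max())
        # rays of dark-blob centroid intersected with plane A=-.043
        K,R,t=cal("side");o=-R.T@t
        for uv in((u.mean(),v.mean()),(u.min(),v.mean()),(u.max(),v.mean())):
            d=R.T@np.array([(uv[0]-K[0,2])/K[0,0],(uv[1]-K[1,2])/K[1,1],1]);
            s=(-.043-(o[:2]-C)@ex)/(d[:2]@ex);X=o+s*d;print(X,"B",(X[:2]-C)@ey)
```

```text
side front 621 [ 0.6303229  -0.11550175] xyaw -0.41971385 A -0.04925812402529088
roof ((695.5979614257812, -117.89431762695312), (159.49267578125, 128.68971252441406), 63.642791748046875)
A range -0.7019134199072373
dark 22 248 253 179 183 AB Z -0.03778787309185726 -0.020288867049697117 -0.004322276947440402 0.04208127320382922 0.052845456620098756
[ 0.63594116 -0.11829256  0.05019983] B -0.011712015678674225
[ 0.63901387 -0.11135608  0.05269122] B -0.0041254274134825165
[ 0.63284291 -0.12528667  0.04768774] B -0.01936163445824132
scene front 211 [ 0.63278145 -0.11105951] xyaw -0.42149198 A -0.04885239226656186
roof ((681.1873168945312, -123.86832427978516), (132.04916381835938, 100.92465209960938), 65.84833526611328)
```

View pics/s4.png

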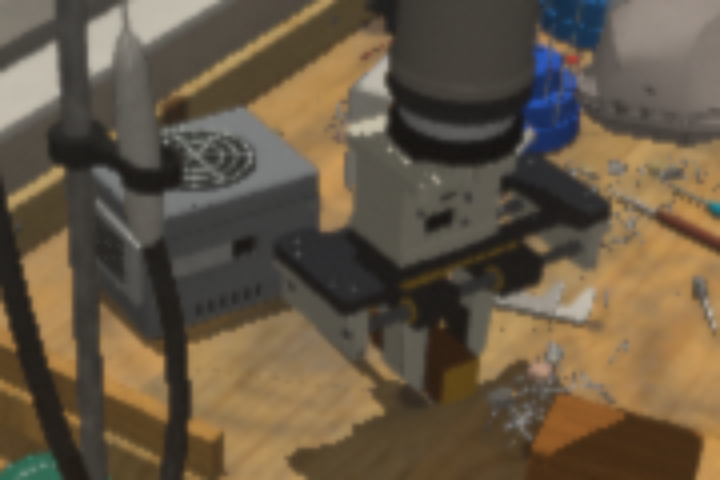

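Run:
```python
from h import *
rel((.505,-.0582,.0603),-.420)
```

```text
grasp [472.9 -84.9  59.3] yaw -0.391 tilt [-0.0008  0.0002] -> d [ 19.5 -36.9  -1. ] roll 0.029 F [ 0.2  0.1 -0.4] open 27.8 grip 50.0 t 7.65
```

```bash
python3 -m crank '[[-1,5,-15,-1,0.015],[-1,12,-28,-1,0.029],[-1,19.5,-37,-1,0.029],[-1,19.5,-37,-1,0.029],[-1,19.5,-37,-1,0.029],[-1,19.5,-37,-1,0.029]]' 50
python3 - <<'E'
from h import *
p,W=cloud("wrist");np.savez("w5.npz",p=p,W=W)
q,W2=cloud("side");np.savez("s5.npz",p=q,W=W2)
a=cv2.resize(p[0:250,130:380],(480,480));b=cv2.resize(q[145:215,200:245+25],(480,480),interpolation=cv2.INTER_CUBIC)
save(np.hstack([a[:,:400],b[:,:400]]),"c5.png")
rel((.505,-.0582,.0603),-.420)
E
```

```text
time: 8.15
tool_pos: [0.5048, -0.0583, 0.219]
tool_rot: [3.141, 0.002, -0.42]
contact_force: [1.3, 0.3, -0.5]
opening: 0.0277
grip_force: 50.0
grasp [504.6 -58.5  60.4] yaw -0.421 tilt [-0.0013  0.0002] -> d [ 0.2 -0.4  0.1] roll -0.001 F [-0.1  0.3 -0.6] open 27.6 grip 50.0 t 8.25
```

View pics/c5.png

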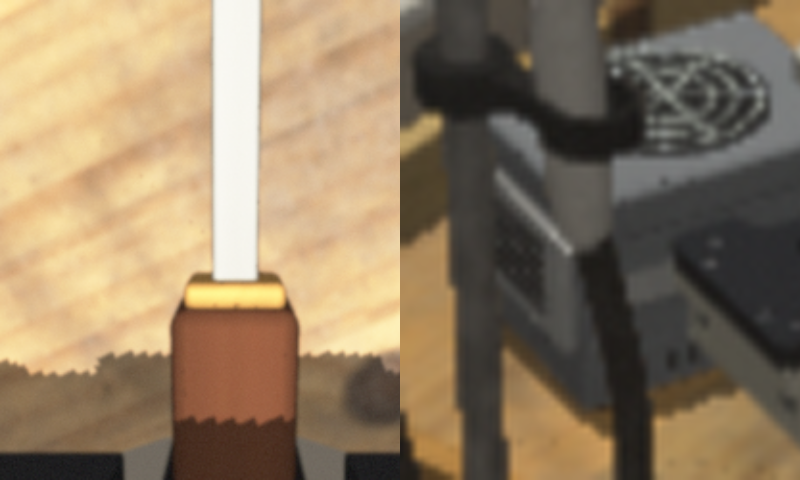

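The wrist crop shows the shank straight ahead. In the side crop the gripper hides the tip, so I'll probe gently and watch the forces.

```bash
python3 -m crank '[[-1,5,0,0,0],[-1,10,0,0,0],[-1,15,0,0,0],[-1,20,0,0,0],[-1,24,0,0,0],[-1,24,0,0,0]]' 50
python3 - <<'E'
from h import *
rel((.505,-.0582,.0603),-.420)
q,W=cloud("scene");save(cv2.resize(q[150:250,150:270],(720,600),interpolation=cv2.INTER_CUBIC),"c6.png");np.savez("c6.npz",p=q,W=W)
E
```

```text
time: 8.75
tool_pos: [0.5283, -0.0685, 0.2199]
tool_rot: [-3.142, -0.001, -0.421]
contact_force: [-0.0, 0.1, -0.5]
opening: 0.0277
grip_force: 50.0
grasp [528.5 -68.6  60.9] yaw -0.421 tilt [ 0.0011 -0.0004] -> d [-25.7   0.1   0.6] roll -0.001 F [-0.   0.1 -0.5] open 27.7 grip 50.0 t 8.75
```

View pics/c6.png

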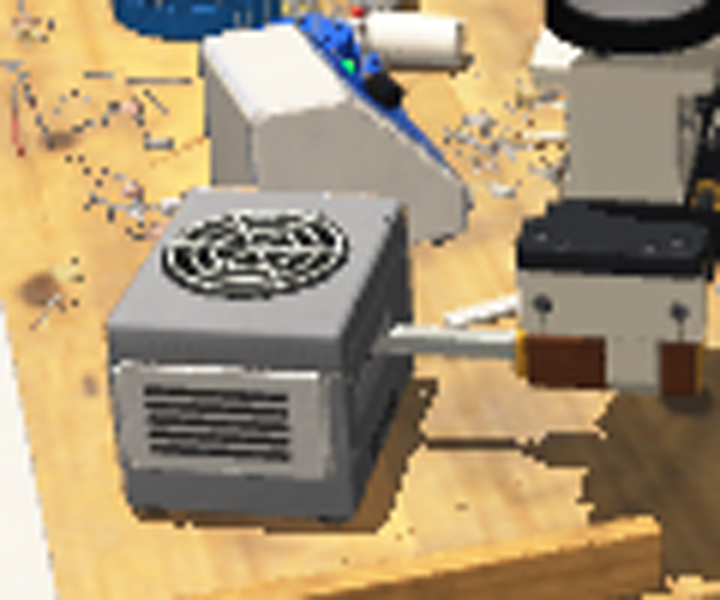

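The tip is inside the slot (crop (375,345)) with no contact force. Advancing.

```bash
python3 -m crank '[[-1,5,0,0,0],[-1,10,0,0,0],[-1,15,0,0,0],[-1,20,0,0,0],[-1,24,0,0,0],[-1,24,0,0,0]]' 50; python3 -m crank '[[-1,5,0,0,0],[-1,10,0,0,0],[-1,15,0,0,0],[-1,18,0,0,0],[-1,18,0,0,0],[-1,18,0,0,0]]' 50
python3 - <<'E'
from h import *
rel((.505,-.0582,.0603),-.420)
E
```

```text
time: 9.3
tool_pos: [0.5502, -0.0783, 0.2199]
tool_rot: [-3.142, -0.001, -0.42]
contact_force: [-0.5, -0.2, -0.3]
opening: 0.0277
grip_force: 50.0
time: 9.8
tool_pos: [0.5658, -0.0852, 0.2197]
tool_rot: [3.142, 0.0, -0.42]
contact_force: [-0.0, 1.0, -0.9]
opening: 0.0273
grip_force: 50.0
grasp [565.8 -85.2  60.7] yaw -0.42 tilt [-0.0002 -0.    ] -> d [-66.6   0.1   0.4] roll -0.0 F [-0.   1.  -0.9] open 27.3 grip 50.0 t 9.8
```

```bash
for i in 1 2; do python3 -m crank '[[-1,1,0,0,0],[-1,2,0,0,0],[-1,3,0,0,0],[-1,3,0,0,0]]' 50|egrep 'pos|force'; done; python3 -m crank '[[-1,1,0,0,0],[-1,2,0,0,0],[-1,2,0,0,0]]' 50|egrep 'pos|force';python3 -m crank '[[-1,1,0,0,0],[-1,2,0,0,0],[-1,2,0,0,0]]' 50|egrep 'pos|force'
```

```text
tool_pos: [0.5687, -0.0864, 0.2199]
contact_force: [0.4, -0.1, -0.7]
grip_force: 50.0
tool_pos: [0.5714, -0.0877, 0.2199]
contact_force: [-0.2, -0.2, -0.0]
grip_force: 50.0
tool_pos: [0.5729, -0.0883, 0.2197]
contact_force: [-1.9, 0.8, -0.2]
grip_force: 50.0
tool_pos: [0.5748, -0.0892, 0.2197]
contact_force: [-3.8, 0.7, 0.4]
grip_force: 50.0
```

```bash
python3 -m crank '[[-1,1,0,0,0],[-1,2,0,0,0],[-1,2,0,0,0]]' 50|egrep 'pos|force';python3 -m crank '[[-1,1,0,0,0],[-1,2,0,0,0],[-1,2,0,0,0]]' 50|egrep 'pos|force'
python3 -m crank '[[-1,0,0,0,0],[-1,0,0,0,0]]' 50|egrep 'pos|force'
```

```text
tool_pos: [0.5767, -0.0901, 0.2197]
contact_force: [-3.9, 0.6, -0.3]
grip_force: 50.0
tool_pos: [0.5786, -0.0909, 0.2197]
contact_force: [-3.6, 1.7, 0.3]
grip_force: 50.0
tool_pos: [0.5785, -0.0908, 0.2197]
contact_force: [-3.0, 1.3, 0.3]
grip_force: 50.0
```

```bash
python3 -m crank '[[-1,0,-2,0,0],[-1,0,-4,0,0],[-1,0,-6,0,0],[-1,0,-8,0,0],[-1,0,-10,0,0],[-1,0,-10,0,0]]' 50|egrep 'pos|force'
```

```text
tool_pos: [0.5828, -0.0813, 0.2198]
contact_force: [-4.0, 0.7, -0.7]
grip_force: 50.0
```

```bash
python3 -m crank '[[-1,0,-2,0,0],[-1,0,-4,0,0],[-1,0,-6,0,0],[-1,0,-8,0,0],[-1,0,-10,0,0],[-1,0,-10,0,0]]' 50|egrep 'pos|force'
```

```text
tool_pos: [0.5869, -0.0722, 0.2198]
contact_force: [-3.2, 1.9, -1.0]
grip_force: 50.0
```

```bash
for i in 1 2; do python3 -m crank '[[-1,0,-2,0,0],[-1,0,-4,0,0],[-1,0,-6,0,0],[-1,0,-8,0,0],[-1,0,-10,0,0],[-1,0,-10,0,0]]' 50|egrep 'pos|force'; done; for i in 1 2 ; do python3 -m crank '[[-1,0,-1.5,0,0],[-1,0,-3,0,0],[-1,0,-4,0,0],[-1,0,-4,0,0],[-1,0,-4,0,0]]' 50|egrep 'pos|contact'; done
```

```text
tool_pos: [0.591, -0.0631, 0.2198]
contact_force: [-4.0, 1.6, -0.9]
grip_force: 50.0
tool_pos: [0.595, -0.0539, 0.2198]
contact_force: [-4.1, 1.6, -2.1]
grip_force: 50.0
tool_pos: [0.5966, -0.0506, 0.2198]
contact_force: [-4.2, 1.9, -0.7]
tool_pos: [0.5982, -0.0469, 0.2198]
contact_force: [-4.3, 1.2, -0.3]
```

```bash
for i in 1 2 3 ; do python3 -m crank '[[-1,0,-1,0,0],[-1,0,-2,0,0],[-1,0,-2,0,0],[-1,0,-2,0,0]]' 50|egrep 'pos|contact'; done
```

```text
tool_pos: [0.599, -0.0452, 0.2198]
contact_force: [-4.0, 0.7, -1.9]
tool_pos: [0.5997, -0.0438, 0.2198]
contact_force: [-5.4, -1.1, -0.2]
tool_pos: [0.6, -0.0431, 0.2198]
contact_force: [-9.1, -7.5, 0.3]
```

At the stop (10 N sideways, about 52 mm including play). I'll ease the side load, then draw back so the button locks.

```bash
python3 -m crank '[[-1,0,1,0,0],[-1,0,1,0,0],[-1,-3,1,0,0],[-1,-6,1.2,0,0],[-1,-9,1.5,0,0],[-1,-12,2,0,0],[-1,-12,2.5,0,0]]' 50|egrep 'pos|contact'; python3 -m crank '[[-1,-10,0.5,0,0],[-1,-25,0.5,0,0],[-1,-40,0.5,0,0],[-1,-55,0.5,0,0],[-1,-70,0.5,0,0],[-1,-85,0.5,0,0],[-1,-95,0.5,0,0],[-1,-95,0.5,0,0]]' 50
python3 - <<'E'
from h import *
q,W=cloud("scene");save(cv2.resize(q[150:250,150:270],(720,600),interpolation=cv2.INTER_CUBIC),"c7.png")
rel((.50,-.10,.09),-.42)
E
```

```text
tool_pos: [0.5891, -0.0394, 0.2205]
contact_force: [0.3, -3.2, -0.8]
time: 16.72
tool_pos: [0.5006, 0.0004, 0.2201]
tool_rot: [-3.141, 0.001, -0.419]
contact_force: [-0.2, 1.4, -1.2]
opening: 0.0276
grip_force: 50.0
grasp [501.9  -0.   61.3] yaw -0.419 tilt [0.0013 0.0002] -> d [ 39.   92.1 -28.7] roll 0.001 F [-0.7  0.  -1.4] open 27.6 grip 50.0 t 16.77
```

View pics/c7.png

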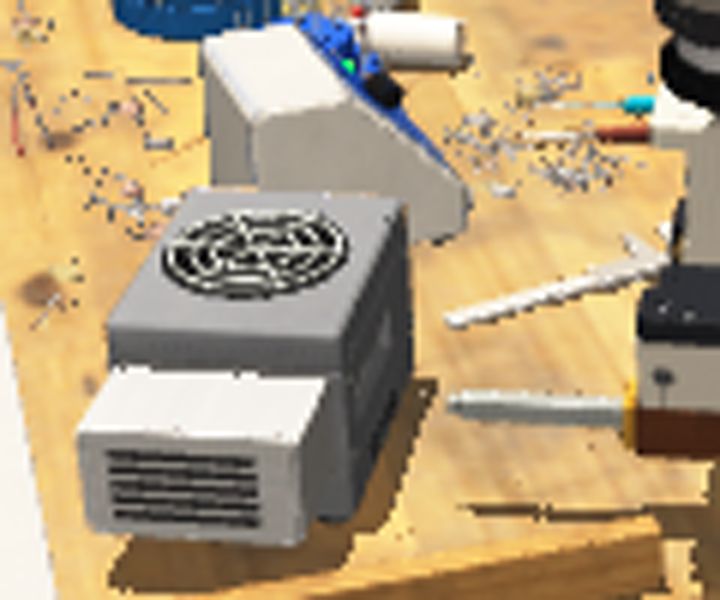

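The cassette is fully out on the left side. Now I'll lay the tool back on its free patch of bench.

```bash
python3 -m crank '[[-1,0,0,-20,0],[-1,4,25,-20,0],[-1,8,50,-20,0],[-1,10,75,-20,0],[-1,10,88.5,-20,0],[-1,10,88.5,0,0],[-1,10,88.5,20,0],[-1,10,88.5,32,0],[-1,10,88.5,37,0],[-1,10,88.5,38,0],[-1,10,88.5,38,0],[-1,10,88.5,38,0]]' 50
python3 - <<'E'
from h import *
rel((.475,-.085,.022),-.42)
E
```

```text
time: 17.77
tool_pos: [0.4756, -0.0858, 0.1823]
tool_rot: [-3.141, -0.002, -0.42]
contact_force: [-0.2, -0.5, 0.4]
opening: 0.0278
grip_force: 50.0
grasp [476.  -85.9  23.3] yaw -0.42 tilt [ 0.002  -0.0006] -> d [-1.3 -0.4  1.3] roll -0.0 F [-0.2 -0.5  0.4] open 27.8 grip 50.0 t 17.77
```

```bash
python3 -m crank '[[-1,0,0,0.7,0],[-1,0,0,1.3,0],[-1,0,0,1.3,0],[-0.2,0,0,1.3,0],[0,0,0,1.3,0],[0.2,0,0,1.3,0],[0.2,0,0,1.3,0],[0.2,0,0,-20,0],[0.2,0,0,-60,0],[0.2,0,0,-100,0],[0.2,0,0,-130,0],[0.2,0,0,-130,0]]' 50
python3 -m crank '[[0.2,-60,0,-20,0],[0.2,-60,0,-20,0],[0.2,-60,0,-20,0],[0.2,-60,0,-20,0]]'
python3 - <<'E'
from h import *
q,W=cloud("scene");p,_=cloud("side")
a=cv2.resize(q[160:250,160:260+10],(400,330));b=cv2.resize(p[120:240,190:350],(400,330))
save(np.hstack([a,b]),"c8.png")
B0=np.load("scene.npz")["p"].astype(int)
for n,I,b in(("scene",q,(222,270,180,208)),("side",p,(282,342,183,206))):
    o=np.load(n+".npz")["p"].astype(int);x,y,u,v=b;print(n,"caliper diff",np.abs(I.astype(int)-o)[u:v,x:y].mean())
f=telemetry.observe();print(f["time"],f["contact_force"])
E
```

```text
time: 18.77
tool_pos: [0.4762, -0.086, 0.3176]
tool_rot: [-3.141, -0.011, -0.42]
contact_force: [0.9, -0.8, 0.3]
opening: 0.0549
grip_force: 0.0
time: 19.1
tool_pos: [0.4196, -0.0608, 0.3319]
tool_rot: [3.142, -0.001, -0.42]
contact_force: [0.8, -0.5, 0.4]
opening: 0.0552
grip_force: 0.0
scene caliper diff 0.7668650793650794
side caliper diff 7.475845410628019
19.2 [-0.14787335 -0.71552019  0.09447798]
```

View pics/c8.png

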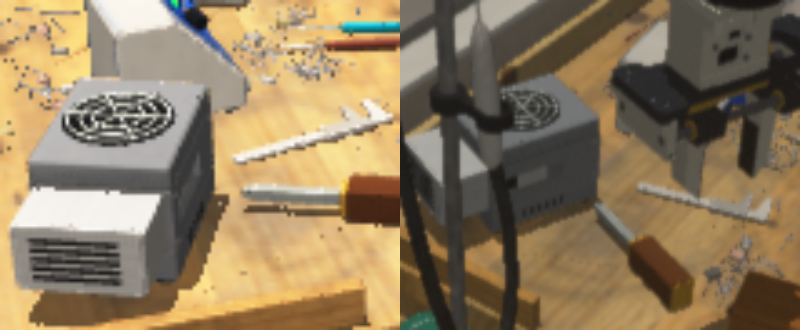

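Run:
```python
from h import *
q,W1=cloud("scene");W0=np.load("scene.npz")["W"]
th=-.42;ex=np.array([np.cos(th),np.sin(th)]);ey=np.array([-ex[1],ex[0]]);C=np.array([.6796,-.1248])
for W in(W0,W1):
    A=(W[...,:2]-C)@ex;B=(W[...,:2]-C)@ey;m=(abs(A)<.035)&(B>.05)&(B<.15)&(W[...,2]>.045)&(W[...,2]<.075)
    print(np.percentile(B[m],[50,75,95]))
```

```text
[0.0671925  0.06832622 0.07042733]
[0.11606239 0.11770238 0.11949488]
```

The clouds show about 49–50 mm of travel, so the cassette is at its stop. The tool lies flat and free, and the caliper hasn't moved.

```bash
python3 -c "
from cell import ticket
print(ticket.hand_in())"
```

```text
the job is handed in; nothing more can be done
None
```

The job is handed in at about 19 s of the 61 s allowed: the cassette is fully out at its stop (about 49–50 mm measured), the pin tool lies flat on the bench and released, the caliper has not moved, and the arm never went near the pliers, though I did not check them separately.

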